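# Start the sticker cutter

### The arm

A 6-joint arm with a two-finger parallel gripper is mounted at the origin on the work surface. World frame = base frame: x ahead of the robot, y to its left, z up, the work surface at z = 0. Lengths are in m, angles in rad, forces in N, time in s.
With the tool pointing down it reaches from about 0.275 to 0.825 m from the base axis. Payload 5.2 kg.
Tool frame: the origin (TCP) lies between the finger pads; the fingertips stand ctrl.nose_length ahead of it and the grasp point (between the pads) lies 6 mm ahead of it (ctrl.nose_length is the distance from the TCP to the fingertips, in m); z points along the fingers, y is the line along which they close (so a half turn about z gives the same grasp; the last joint's range is limited). The gripper opens to 93 mm and grips with 3 to 60 N. Pads are 15 mm wide; open, the fingers measure 128 mm over their backs; the gripper's body (75 mm by 188 mm) begins 65 mm behind the grasp point.
Start: joints at [1.072, 0.259, 1.535, -0, 1.348, -0.203], TCP at [0.16, 0.526, 0.244] pointing down, gripper open.
Joint ranges: [-3.14, 3.14], [-0.91, 2.08], [0.19, 2.58], [-1.22, 4.36], [0.22, 2.71], [-3.12, 3.12]. Speed limits (rad/s): [2.57, 2.57, 3.14, 3.14, 3.14, 3.14].

### API

Orientations are given as a rotation vector (axis times angle).
In Python, from cell import sensors, eyes, order, ctrl gives the robot as it stands. The module is installed in compiled form; this text tells all that it offers.
- The arm moves only by the tool apply_moves, never from a script. Its argument "steps" is a list of rows, each a list of 7 numbers: the shift along the tool's x, y, z in mm, then the turn, a rotation vector about the tool's x, y, z in degrees, then the opening in per cent of the stroke, from 0 (shut) to 100 (fully open). In form: [[tx, ty, tz, rx, ry, rz, hand], ...]. A call has 1 to 20 rows; each row shifts and turns the commanded pose from where the row before left it, along the tool's axes as they then stand; what a row does not reach is not made up. A row lasts 1/10 s, in which the tool goes at most 50 mm and 8.59 degrees, less where a joint would pass 70% of its speed; a pose out of reach is approached as far as the arm can. A call is refused whole if a number of a shift passes 50 or a number of a turn 8.59, either way. A call with a gripper value outside its range is refused whole. The fingers move at their own pace and stop on an object; "newtons" is the grip in N (left out, the last holds). Time passes only in rows, so rows that do not move let the fingers close. It gives the time, the measured TCP pose, the force, the opening and the grip force at its end, in the units of the state.
- sensors.get_obs(): the state, without advancing time (a new reading comes with each control period).
- eyes.read_camera(name): name is "scene" or "side" or "wrist"; returns the picture (420x560x3 uint8, red, green, blue); there is no depth.
- eyes.calibration(name): a dict with "fx", "fy", "cx", "cy" (pixels), "rvec" (rotation vector, rad) and "tvec" (3), from world to camera coordinates, as OpenCV has them; the wrist camera has in their place "T_tool_cam" (4x4, takes a point from camera to tool coordinates, whose origin is the TCP and whose axes are the flange's). Camera axes: x right, y down, z forward; pixel columns grow to the right and rows downward; lengths in m; the calibration is good to about 2 mm. The wrist camera is an equidistant fisheye: a pixel r from the principal point sees the ray r / f radians off the axis. A picture is of the moment at which its call begins: read the wrist's pose just before it. calibration takes no time and is no camera call.
- order.sign_off(): hands the job in; it is judged then, once.
The state is a dict: "time": time; "joint_positions": joint angles; "joint_vel": joint speeds; "effort": joint torques, N m; "tool_pos": TCP position; "ee_rot": TCP orientation; "force": force on the tool from outside, world axes, zero at the start; "wrist_torque": the same for the moment, N m; "gripper_width": opening from 0.0 (shut) to 1.0 (fully open); "finger_force": force on a finger pad.
Only numpy, scipy, OpenCV 4.12 (cv2) and the standard library are available. Lean on these libraries where they do the work, as an engineer would, in place of code of your own. Each camera call takes 0.05 s, during which the arm holds its last target. There are 200 camera calls.

### The job

Get the sticker cutter on the craft table running, using only the closed fingertips: first push the raised end of the power bar's rocker switch fully down, then push the cutter's half-open cover all the way shut, and last press the round key beside the cover fully down for a moment and let it come back up. Do not press the round key any earlier, never press the square or the oblong key, do not lift the cover further open, and pick up or shift nothing else on the table.

Things in the scene. Friction and masses are not known exactly. Their poses are not given: they have to be found in the camera images.
- power_bar: white plastic power bar fixed to the table, 240 x 56 x 34 mm high, its long way along its own x; origin at the centre of its underside. The rocker switch is near its -x end (the end nearer the robot), three sockets along the rest, a black plug (36 mm across, top 60 mm above the table) in the last one.
- rocker (a joint): grey rocker, 60 mm long (bar's x), 30 wide, two flat halves in a shallow V; pivot at x = -75 mm, z = 43 mm on the bar, along the bar's y. Starts off, 0 to 0.03 rad: the +x half (towards the sockets) slopes up, its end 60 mm above the table, the other half level (top 51 mm). 0.30 rad = on: the +x half level, the other sloping up. Stays where left; turning takes 2.5 N at the push point.
- rocker_raised (a point): point on the top face of the rocker's raised (+x) half, mid-width, 20 mm from the pivot and 10 mm in from the end: the place to push straight down. It moves with the rocker: from 57 mm above the table (off) to 51 mm (on).
- cutter: white desktop sticker cutter fixed to the table, 170 mm deep (its x), 240 mm wide (its y), 100 mm high; its front (-x) faces the robot; origin at the centre of its underside. The hinged cover lies over its left (+y) part, a flat key deck 72 mm wide with the top at 100 mm lies along its right (-y) edge, centred on y = -84 mm.
- cover (a joint): grey flat cover of the cutter, a plate 136 mm deep and 148 mm wide, 7 mm thick, hinged along its rear (+x) edge. Joint in rad: 0 = shut (top 100 mm above the table), grows as the front edge rises; it starts half open, between 0.4 and 0.8. The hinge is stiff: the cover stays where it is left; pushing it down near the front takes about 2 N.
- cover_hinge (a point): on the cover's hinge line, mid-width of the cover: x = 62 mm, y = 33 mm, z = 92 mm in the cutter's frame; the line runs along the cutter's y.
- cover_front (a point): point on the cover's top face, mid-width, 110 mm from the hinge line and 28 mm in from the free front edge: a good place to push. It moves with the cover; when shut it is at x = -48 mm, y = 33 mm, z = 100 mm in the cutter's frame.
- round_key (a joint): round grey key, 26 mm across, one of three keys in a row (front to back, 48 mm apart) on the cutter's key deck, in any order. Joint in m: 0 = up, 0.005 = fully down; a spring of 1.4 N at the start to 5 N fully down brings it back.
- round_key_top (a point): centre of the round key's top face, 114 mm above the table when up.
- square_key (a joint): square grey key, 24 x 24 mm, same travel and spring, same height; not to be pressed.
- square_key_top (a point): centre of the square key's top face.
- oblong_key (a joint): oblong grey key, 12 mm (along the cutter's x) by 32 mm (along its y), same travel and spring, same height; not to be pressed.
- oblong_key_top (a point): centre of the oblong key's top face.
- gem_jar: loose small pale jar with a silvery cap, 42 mm across, 55 mm high, standing beside the power bar; origin at the centre of its underside; leave alone.
- glue_stick: loose white and orange glue stick standing upright beside the power bar near the rocker, 26 mm across, 75 mm high; origin at the centre of its underside; leave alone.
- marker: loose white and orange paint marker lying in front of the cutter, 135 mm long (along its y), 15 mm thick; origin under its middle; leave alone.
- stud_tin: loose flat pale silvery tin, 60 mm across, 30 mm high, beyond the power bar; origin at the centre of its underside; leave alone.
- tape_roll: loose amber tape roll lying flat behind the cutter, 72 mm across, 40 mm high; origin at the centre of its underside; leave alone.
- squeegee: loose blue hand squeegee lying in front of the cutter, 56 x 85 x 14 mm; origin at its underside; leave alone.

How it is judged:
By the outcome, as a careful person would: the job done as asked, in the order asked, and still so for the second after the job is handed in, with the robot touching nothing.
It also fails if it takes over 48 s, if anything falls off the work surface, if the arm or the gripper's body presses on something with over 40 N, if the wrist force passes 120 N, or if a joint passes its speed limit or range.

## Working session

There is one attempt and no reset: what is moved stays moved. The work goes in short steps, Python scripts to look and compute and a tool call to move; the robot and the scene stay as the last step left them, time stands still between calls to the robot, and variables do not carry over. Pictures are saved under pics/ and viewed, at most 10 in all, crops included, and the job is handed in when it is done.

Besides the shell and the picture viewer there is one more tool, called after ">>>" by a JSON object that holds its "method" and its "body", one argument or row to a line. apply_moves: Moves the arm, as the interface text tells. Its arguments: {"type":"object","properties":{"steps":{"type":"array"},"newtons":{"type":"number"}},"required":["steps"]}

```bash
mkdir -p pics; python3 - <<'E'
from cell import sensors, eyes, order, ctrl
import cv2, numpy as np
o=sensors.get_obs();print(o, ctrl.nose_length)
for n in("scene","side","wrist"):
    cv2.imwrite(f"pics/{n}0.png",eyes.read_camera(n)[:,:,::-1]); print(n,eyes.calibration(n))
E
```

```text
{'time': 0.0, 'joint_positions': array([ 1.07215531e+00,  2.59362809e-01,  1.53603362e+00, -1.92447190e-05,
        1.34799281e+00, -2.02789355e-01]), 'joint_vel': array([-7.30291386e-05,  1.24675581e-03, -9.45899856e-05, -6.23008349e-04,
       -5.70019989e-04, -1.85066759e-03]), 'effort': array([ 3.98652674e-04, -4.37308109e+01, -2.84003073e+01,  7.18119275e-02,
        4.16957424e-02, -2.05240558e-04]), 'tool_pos': array([0.16009924, 0.5256817 , 0.24282685]), 'ee_rot': array([-4.62934537e-01, -3.10668983e+00,  2.65989839e-03]), 'force': array([ 0.41710424, -0.55893377,  0.70125119]), 'wrist_torque': array([ 0.01559283, -0.03155329, -0.03191597]), 'finger_force': 0.0, 'gripper_width': 1.0007636030097897} 0.025
scene {'fx': 420.35223499846353, 'fy': 420.35223499846353, 'cx': 274.52415076887314, 'cy': 208.5458417603278, 'rvec': array([ 0.76150738,  2.54962264, -1.19271715]), 'tvec': array([ 0.47210433, -0.1137039 ,  1.06843794])}
side {'fx': 423.3878680980154, 'fy': 423.3878680980154, 'cx': 283.0173635324685, 'cy': 215.03354671819451, 'rvec': array([ 0.63224764, -2.74175003,  0.98708517]), 'tvec': array([0.45087094, 0.27120328, 0.88858749])}
wrist {'fx': 325.19226210127806, 'fy': 325.19226210127806, 'cx': 283.2229369824201, 'cy': 201.51629030637773, 'T_tool_cam': array([[ 6.90085089e-04, -9.68088971e-01, -2.50605801e-01,
         6.99635055e-02],
       [ 9.99999246e-01,  9.22523515e-04, -8.10038196e-04,
        -2.05005182e-04],
       [ 1.01537879e-03, -2.50605054e-01,  9.68088878e-01,
        -1.42074950e-01],
       [ 0.00000000e+00,  0.00000000e+00,  0.00000000e+00,
         1.00000000e+00]])}
```

View pics/scene0.png

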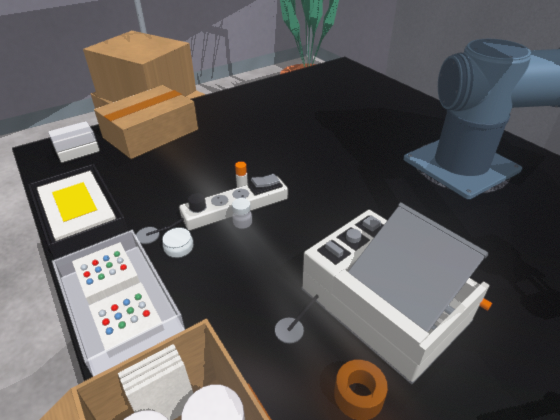

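View pics/side0.png

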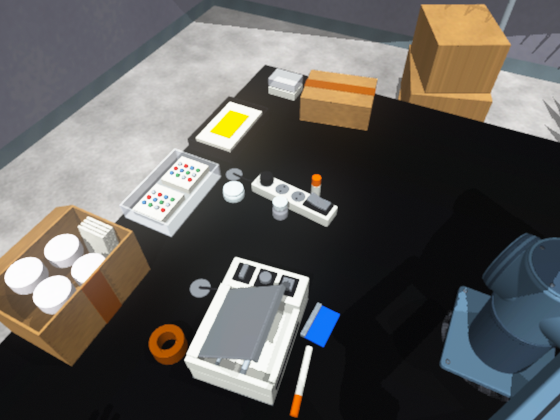

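View pics/wrist0.png

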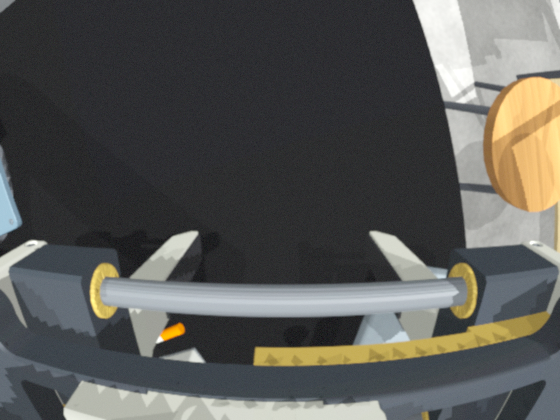

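Both views show the power bar (side ≈ (295,197)), the cutter and three keys (side ≈ (244,270), (266,278), (290,285)). I'll enlarge these areas.

```bash
python3 - <<'E'
import cv2, numpy as np
a=cv2.imread("pics/scene0.png");b=cv2.imread("pics/side0.png")
c=lambda im,x,y:cv2.resize(im[y:y+75,x:x+100],(400,300),interpolation=cv2.INTER_CUBIC)
cv2.imwrite("pics/crop.png",np.vstack([np.hstack([c(a,190,150),c(b,245,160)]),np.hstack([c(a,300,205),c(b,220,245)])]))
E
```

```text
(no output)
```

View pics/crop.png

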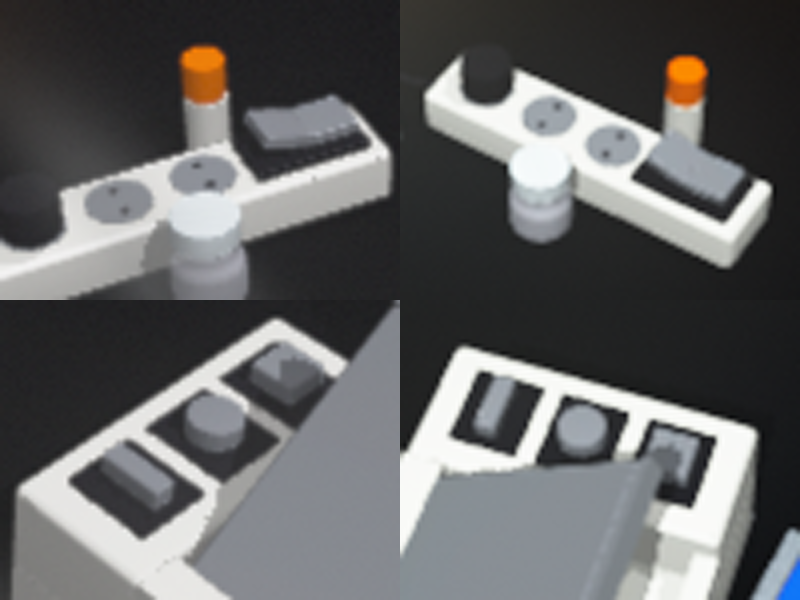

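The round key is the middle one, oblong at the rear, square at the front. The rocker's raised half faces the sockets, and the glue stick stands beside it. Now to fit poses.

```bash
cat > h.py <<'E'
import numpy as np, cv2
from scipy.optimize import least_squares
from scipy.spatial.transform import Rotation as R
from cell import eyes
C={n:eyes.calibration(n) for n in("scene","side")}
def proj(n,P):
    c=C[n];K=np.array([[c['fx'],0,c['cx']],[0,c['fy'],c['cy']],[0,0,1]])
    return cv2.projectPoints(np.float64(P).reshape(-1,3),c['rvec'],c['tvec'],K,None)[0][:,0]
def plane(n,uv,z):
    c=C[n];M=cv2.Rodrigues(c['rvec'])[0];o=-M.T@c['tvec']
    d=M.T@np.array([(uv[0]-c['cx'])/c['fx'],(uv[1]-c['cy'])/c['fy'],1]);return o+d*(z-o[2])/d[2]
def fit(obs,x0): # obs: (cam, local pt, uv)
    def w(p,q):
        a=p[2];return [p[0]+q[0]*np.cos(a)-q[1]*np.sin(a),p[1]+q[0]*np.sin(a)+q[1]*np.cos(a),q[2]]
    f=lambda p:np.concatenate([(proj(n,w(p,q))[0]-uv) for n,q,uv in obs])
    s=least_squares(f,x0,loss='soft_l1');return s.x,f(s.x).reshape(-1,2),w
E
python3 - <<'E'
from h import *
np.set_printoptions(precision=4,suppress=True)
K={'round':((353.3,233),(265.3,276.3),.114),'obl':((334.3,247.5),(243.5,268.8),.114),'sq':((372.5,220.5),(288,282.5),.114),'rock':((256.75,180.5),(313,200.25),.057)}
for k,(a,b,z) in K.items(): print(k,plane('scene',a,z),plane('side',b,z))
rr=[('scene',(-.085,-.12,.1),(369.5,210)),('scene',(.085,-.12,.1),(304.5,252)),('side',(-.085,-.12,.1),(309,277.5)),('side',(.085,-.12,.1),(235,257))]
for k,x in(('sq',-.048),('round',0),('obl',.048)):
    rr+=[('scene',(x,-.084,.114),K[k][0]),('side',(x,-.084,.114),K[k][1])]
p,e,w=fit(rr,[.5,-.2,0]);print('cutter',p);print(e)
print('round',w(p,(0,-.084,.114)),'hinge',w(p,(.062,.033,.092)),'front shut',w(p,(-.048,.033,.1)))
hz=np.array(w(p,(.062,.033,.092)))
for t in(.4,.5,.6,.7,.8):
    P=[]
    for y in(-.041,.107):
        l=.136;P.append(w(p,(.062-l*np.cos(t)-.008*np.sin(t),y,.092+l*np.sin(t)+.008*np.cos(t))))
    print(t,proj('scene',P).ravel(),proj('side',P).ravel())
h=.12;v=.028
br=[('side',(-h,v,.034),(337,206.2)),('side',(-h,-v,.034),(325.5,220.5)),('side',(h,-v,.034),(252,183.7)),('side',(h,v,.034),(258.8,173)),
('scene',(-h,-v,.034),(287.5,190)),('scene',(-h,v,.034),(281,177)),('side',(-.055,0,.057),K['rock'][1]),('scene',(-.055,0,.057),K['rock'][0])]
for yaw in(0,):
    p,e,w=fit(br,[.55,.2,yaw]);print('bar',p);print(e);print('push',w(p,(-.055,0,.057)))
for n,uv in(('scene',(190+204/4,150+55/4)),('side',(245+286/4,160+65/4))):print('glue',plane(n,uv,.075))
E
```

```text
round [0.4834 0.1285 0.114 ] [0.4797 0.1263 0.114 ]
obl [0.532  0.1375 0.114 ] [0.5288 0.13   0.114 ]
sq [0.4344 0.123  0.114 ] [0.4317 0.1191 0.114 ]
rock [ 0.5041 -0.1607  0.057 ] [ 0.4929 -0.1549  0.057 ]
cutter [0.4695 0.2115 0.1332]
[[-0.2551 -2.7891]
 [-1.1634 -1.6509]
 [ 0.0853 -0.2364]
 [-1.5109 -0.9962]
 [ 0.0918 -0.6101]
 [-1.2311  0.7851]
 [ 1.0873 -0.7078]
 [-0.8565  0.565 ]
 [ 0.6498 -1.9657]
 [-0.8739  1.791 ]]
round [np.float64(0.48067940333091), np.float64(0.12822288564242634), 0.114] hinge [np.float64(0.5265971073331204), np.float64(0.252418555692414), 0.092] front shut [np.float64(0.41757087024657413), np.float64(0.2378144594605958), 0.1]
0.4 [403.1811 210.6858 487.4673 260.043 ] [288.9318 294.4198 261.5593 369.3316]
0.5 [402.5649 206.5218 488.191  256.1135] [286.3017 290.4816 258.2759 365.7556]
0.6 [401.3829 202.899  488.3317 252.8244] [282.9859 286.4776 254.2366 362.0249]
0.7 [399.6202 199.8781 487.8572 250.2422] [279.0095 282.4595 249.473  358.1862]
0.8 [397.2679 197.5187 486.7388 248.432 ] [274.4106 278.482  244.0325 354.291 ]
bar [ 0.5528 -0.1561  0.1493]
[[ -2.8936  10.5055]
 [ 13.5164 -19.6471]
 [  0.4858  -2.404 ]
 [-13.652   22.8791]
 [-15.4627 -19.3507]
 [  7.0594   3.9581]
 [ -0.493   -3.1813]
 [  1.3758  -1.6366]]
push [np.float64(0.49836606245604304), np.float64(-0.16427996317845084), 0.057]
glue [ 0.5127 -0.214   0.075 ]
glue [ 0.5125 -0.2205  0.075 ]
```

```bash
python3 - <<'E'
from h import *
np.set_printoptions(precision=4,suppress=True)
h=.12;v=-.028
br=[('side',(-h,v,.034),(337,206.2)),('side',(-h,-v,.034),(325.5,220.5)),('side',(h,-v,.034),(252,183.7)),('side',(h,v,.034),(258.8,173)),
('scene',(-h,-v,.034),(287.5,190)),('scene',(-h,v,.034),(281,177)),('side',(-.055,0,.057),(313,200.25)),('scene',(-.055,0,.057),(256.75,180.5))]
p,e,w=fit(br,[.55,-.15,.1]);print('bar',p);print(e);print('push',w(p,(-.055,0,.057)),w(p,(-.045,0,.057)),w(p,(-.075,0,.05)))
E
```

```text
bar [ 0.5583 -0.1655 -0.1251]
[[-0.369   1.0719]
 [ 0.3521  1.0092]
 [-3.5747  0.151 ]
 [ 1.5837 -1.3997]
 [ 1.7302 -2.0142]
 [-2.7058 -1.9612]
 [-3.301  -2.3904]
 [ 0.6123  0.4029]]
push [np.float64(0.5037227796822389), np.float64(-0.15867992443269616), 0.057] [np.float64(0.5136446058473499), np.float64(-0.15992786896243996), 0.057] [np.float64(0.4838791273520167), np.float64(-0.1561840353732086), 0.05]
```

>>> {"method": "apply_moves", "body": {
  "steps": [
    [0, 0, -30, 0, 0, -8.5, 0],
    [0, 0, -30, 0, 0, -8.5, 0],
    [0, 0, 0, 0, 0, 0, 0],
    [-20, -40, 0, 0, 0, 0, 0],
    [-20, -40, 0, 0, 0, 0, 0],
    [-20, -40, 0, 0, 0, 0, 0],
    [-20, -40, 0, 0, 0, 0, 0],
    [-20, -40, 0, 0, 0, 0, 0],
    [-20, -40, 0, 0, 0, 0, 0],
    [-20, -40, 0, 0, 0, 0, 0],
    [-20, -40, 0, 0, 0, 0, 0],
    [-20, -40, 0, 0, 0, 0, 0],
    [-20, -40, 0, 0, 0, 0, 0],
    [-20, -40, 0, 0, 0, 0, 0],
    [-20, -40, 0, 0, 0, 0, 0],
    [-20, -40, 0, 0, 0, 0, 0],
    [-20, -40, 0, 0, 0, 0, 0],
    [-20, -40, 0, 0, 0, 0, 0],
    [-20, -40, 0, 0, 0, 0, 0],
    [0, 0, 0, 0, 0, 0, 0]
  ]
}}

```text
time: 2.15
tool_pos: [0.4823, -0.1181, 0.3019]
ee_rot: [-0.008, -3.14, 0.001]
force: [-0.5, 0.5, -0.7]
gripper_width: 0.006
finger_force: 0.0
```

>>> {"method": "apply_moves", "body": {
  "steps": [
    [-20, -40, 0, 0, 0, 0, 0],
    [0, 0, 40, 0, 0, 0, 0],
    [0, 0, 40, 0, 0, 0, 0],
    [0, 0, 40, 0, 0, 0, 0],
    [0, 0, 40, 0, 0, 0, 0],
    [0, 0, 20, 0, 0, 0, 0],
    [0, 0, 0, 0, 0, 0, 0]
  ]
}}

```text
time: 2.85
tool_pos: [0.498, -0.1514, 0.12]
ee_rot: [0.0, -3.134, -0.007]
force: [-0.1, 0.5, 0.7]
gripper_width: 0.005
finger_force: 0.0
```

```bash
python3 - <<'E'
from h import *
from cell import sensors
a=eyes.read_camera("scene")[:,:,::-1];b=eyes.read_camera("side")[:,:,::-1];w=eyes.read_camera("wrist")[:,:,::-1]
p=sensors.get_obs()['tool_pos'];print(p,proj('scene',p-[0,0,.025]),proj('side',p-[0,0,.025]))
c=lambda im,x,y:cv2.resize(im[y:y+75,x:x+100],(400,300),interpolation=cv2.INTER_CUBIC)
cv2.imwrite("pics/r1.png",np.vstack([np.hstack([c(a,205,140),c(b,260,150)]),np.hstack([cv2.resize(w,(400,300)),cv2.resize(w[230:380,180:380],(400,300))])]))
E
```

```text
[ 0.50148896 -0.15352578  0.12470562] [[258.66757743 165.64131545]] [[310.40696548 187.94059532]]
```

View pics/r1.png

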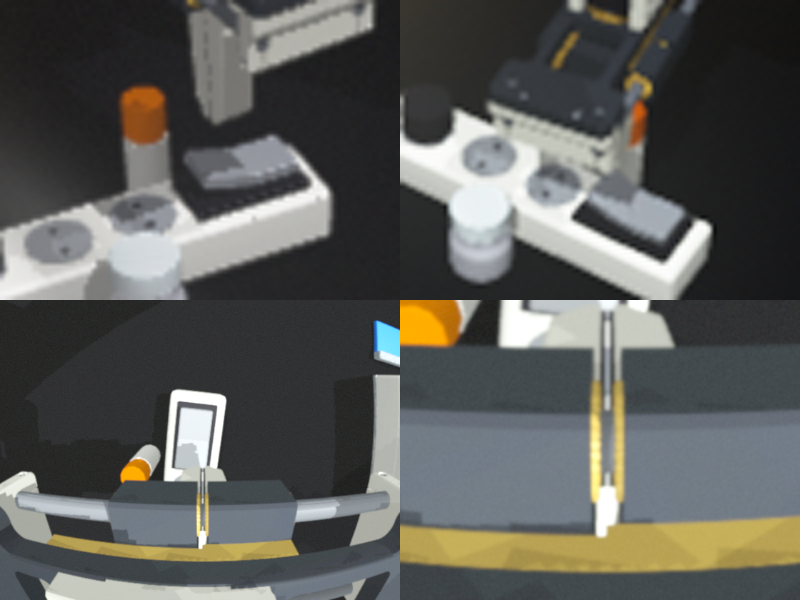

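>>> {"method": "apply_moves", "body": {
  "steps": [
    [-1, -4, 0, 0, 0, 0, 0],
    [0, 0, 20, 0, 0, 0, 0],
    [0, 0, 15, 0, 0, 0, 0],
    [0, 0, 5, 0, 0, 0, 0],
    [0, 0, 3, 0, 0, 0, 0],
    [0, 0, 3, 0, 0, 0, 0],
    [0, 0, 2, 0, 0, 0, 0],
    [0, 0, 0, 0, 0, 0, 0],
    [0, 0, 0, 0, 0, 0, 0]
  ]
}}

```text
time: 3.9
tool_pos: [0.5027, -0.1581, 0.0763]
ee_rot: [-0.001, 3.14, -0.002]
force: [2.4, -0.9, 3.7]
gripper_width: 0.007
finger_force: 1.8
```

>>> {"method": "apply_moves", "body": {
  "steps": [
    [0, 0, 1, 0, 0, 0, 0],
    [0, 0, 1, 0, 0, 0, 0],
    [0, 0, 0, 0, 0, 0, 0],
    [0, 0, 0, 0, 0, 0, 0]
  ]
}}

```text
time: 4.3
tool_pos: [0.5027, -0.1581, 0.0761]
ee_rot: [-0.002, 3.139, -0.003]
force: [-1.3, 2.4, 19.2]
gripper_width: 0.001
finger_force: 9.8
```

>>> {"method": "apply_moves", "body": {
  "steps": [
    [0, 0, -10, 0, 0, 0, 0],
    [0, 0, -40, 0, 0, 0, 0],
    [0, 0, -45, 0, 0, 0, 0],
    [0, 0, -45, 0, 0, 0, 0],
    [0, 0, -45, 0, 0, 0, 0],
    [0, 0, -45, 0, 0, 0, 0],
    [6, 40, 0, 0, 0, 0, 0],
    [6, 40, 0, 0, 0, 0, 0],
    [6, 40, 0, 0, 0, 0, 0],
    [6, 40, 0, 0, 0, 0, 0],
    [6, 40, 0, 0, 0, 0, 0],
    [6, 40, 0, 0, 0, 0, 0],
    [6, 40, 0, 0, 0, 0, 0],
    [6, 40, 0, 0, 0, 0, 0],
    [6, 40, 0, 0, 0, 0, 0],
    [6, 40, 0, 0, 0, 0, 0],
    [0, 0, 0, 0, 0, 0, 0],
    [0, 0, 0, 0, 0, 0, 0]
  ]
}}

```text
time: 6.1
tool_pos: [0.4405, 0.2426, 0.303]
ee_rot: [0.005, -3.139, 0.002]
force: [-0.5, -0.2, -0.1]
gripper_width: 0.001
finger_force: 0.0
```

```bash
python3 - <<'E'
from h import *
from cell import sensors
p=sensors.get_obs()['tool_pos'];print(p)
a=eyes.read_camera("scene")[:,:,::-1];b=eyes.read_camera("side")[:,:,::-1];w=eyes.read_camera("wrist")[:,:,::-1]
c=lambda im,x,y:cv2.resize(im[y:y+75,x:x+100],(400,300),interpolation=cv2.INTER_CUBIC)
cv2.imwrite("pics/r2.png",np.vstack([np.hstack([c(a,205,140),c(b,260,150)]),np.hstack([cv2.resize(w,(400,300)),cv2.resize(b[180:420,150:470],(400,300))])]))
E
```

```text
[0.44054782 0.24263036 0.30300289]
```

View pics/r2.png

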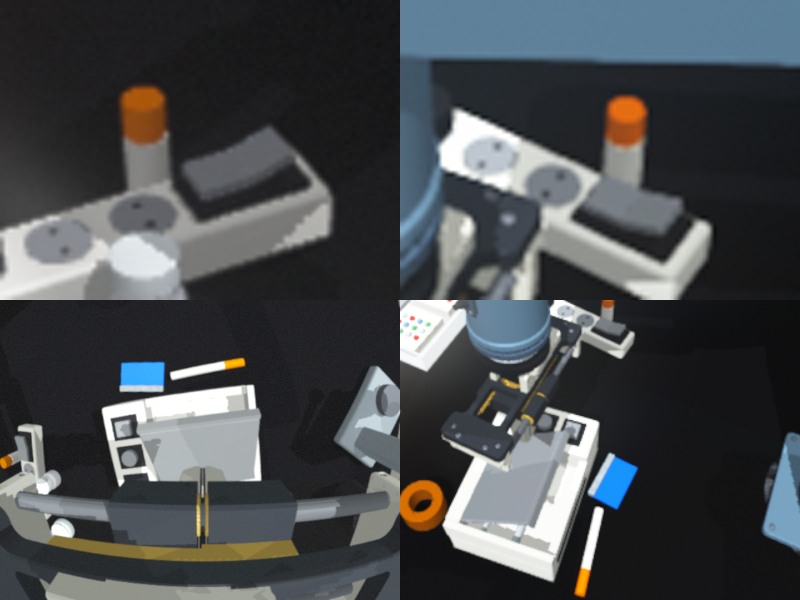

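Rocker is now on (far half raised). The fingertips are above the cover's middle; pushing it down.

>>> {"method": "apply_moves", "body": {
  "steps": [
    [0, 0, 40, 0, 0, 0, 0],
    [0, 0, 40, 0, 0, 0, 0],
    [0, 0, 10, 0, 0, 0, 0],
    [0, 0, 8, 0, 0, 0, 0],
    [2, 0, 8, 0, 0, 0, 0],
    [2, 0, 8, 0, 0, 0, 0],
    [2, 0, 8, 0, 0, 0, 0],
    [2, 0, 8, 0, 0, 0, 0],
    [2, 0, 8, 0, 0, 0, 0],
    [2, 0, 8, 0, 0, 0, 0]
  ]
}}

```text
time: 7.25
tool_pos: [0.4293, 0.2424, 0.1572]
ee_rot: [-0.002, 3.142, -0.0]
force: [-1.0, 0.6, 1.5]
gripper_width: 0.003
finger_force: 0.8
```

>>> {"method": "apply_moves", "body": {
  "steps": [
    [2, 0, 8, 0, 0, 0, 0],
    [2, 0, 8, 0, 0, 0, 0],
    [2, 0, 6, 0, 0, 0, 0],
    [1, 0, 4, 0, 0, 0, 0],
    [0, 0, 2, 0, 0, 0, 0],
    [0, 0, 1, 0, 0, 0, 0],
    [0, 0, 0, 0, 0, 0, 0],
    [0, 0, 0, 0, 0, 0, 0]
  ]
}}

```text
time: 8.05
tool_pos: [0.4226, 0.2424, 0.1287]
ee_rot: [-0.001, 3.141, 0.0]
force: [0.5, -0.4, -0.4]
gripper_width: 0.006
finger_force: 0.0
```

>>> {"method": "apply_moves", "body": {
  "steps": [
    [0, 0, 2, 0, 0, 0, 0],
    [0, 0, 1, 0, 0, 0, 0],
    [0, 0, 1, 0, 0, 0, 0],
    [0, 0, 1, 0, 0, 0, 0],
    [0, 0, 0, 0, 0, 0, 0],
    [0, 0, 0, 0, 0, 0, 0]
  ]
}}

```text
time: 8.65
tool_pos: [0.4227, 0.2425, 0.1251]
ee_rot: [-0.002, 3.141, 0.0]
force: [-4.7, -1.6, 13.2]
gripper_width: 0.007
finger_force: 6.8
```

>>> {"method": "apply_moves", "body": {
  "steps": [
    [0, 0, 0.5, 0, 0, 0, 0],
    [0, 0, 0, 0, 0, 0, 0],
    [0, 0, -10, 0, 0, 0, 0],
    [0, 0, -40, 0, 0, 0, 0],
    [0, 0, -40, 0, 0, 0, 0],
    [-20, -38, 0, 0, 0, 0, 0],
    [-20, -38, 0, 0, 0, 0, 0],
    [-18, -38, 0, 0, 0, 0, 0],
    [0, 0, 0, 0, 0, 0, 0],
    [0, 0, 0, 0, 0, 0, 0]
  ]
}}

```text
time: 9.65
tool_pos: [0.4808, 0.1278, 0.213]
ee_rot: [-0.003, -3.141, -0.001]
force: [-0.8, -0.3, -0.9]
gripper_width: 0.003
finger_force: 0.0
```

```bash
python3 - <<'E'
from h import *
from cell import sensors
p=sensors.get_obs()['tool_pos'];print(p,proj('scene',p-[0,0,.025]),proj('side',p-[0,0,.025]))
a=eyes.read_camera("scene")[:,:,::-1];b=eyes.read_camera("side")[:,:,::-1];w=eyes.read_camera("wrist")[:,:,::-1]
c=lambda im,x,y,s=1:cv2.resize(im[y:y+75*s,x:x+100*s],(400,300),interpolation=cv2.INTER_CUBIC)
cv2.imwrite("pics/r3.png",np.vstack([np.hstack([c(a,300,180),c(b,180,210,2)]),np.hstack([cv2.resize(w,(400,300)),c(w,180,120,2)])]))
E
```

```text
[0.48080536 0.12776106 0.21299207] [[359.11073578 198.30559858]] [[262.92598795 256.25819927]]
```

View pics/r3.png

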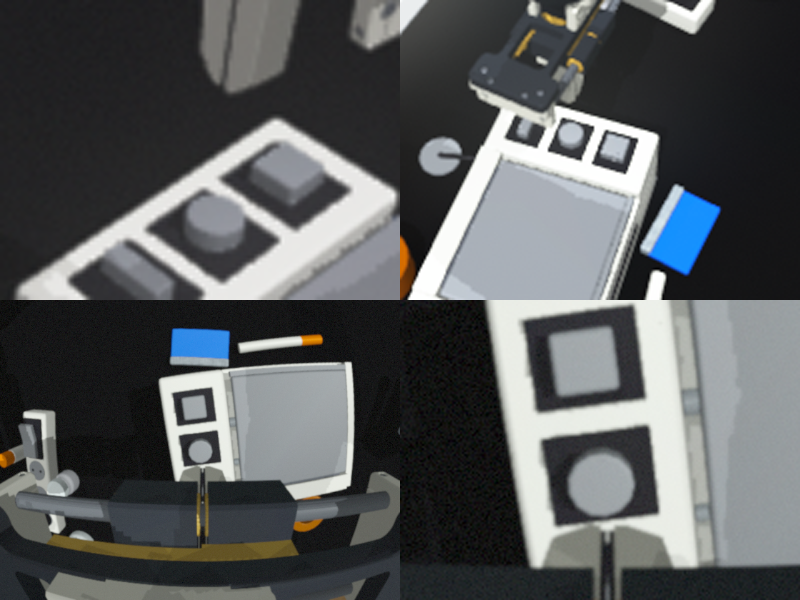

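The cover is shut, and the wrist view shows the round key at pixel (280,212) and the square at (271,151). Checking the key's position.

```bash
python3 - <<'E'
from h import *
from cell import sensors
o=sensors.get_obs();c=eyes.calibration('wrist');T=c['T_tool_cam'];M=R.from_rotvec(o['ee_rot']).as_matrix()
for uv in((280,212.5),(271.5,151)):
    d=np.array([uv[0]-c['cx'],uv[1]-c['cy']])/c['fx'];t=np.hypot(*d)
    r=M@T[:3,:3]@np.r_[d/t*np.sin(t),np.cos(t)];q=M@T[:3,3]+o['tool_pos'];print(q+r*(.114-q[2])/r[2])
E
```

```text
[0.48106025 0.12680515 0.114     ]
[0.43357803 0.12046464 0.114     ]
```

>>> {"method": "apply_moves", "body": {
  "steps": [
    [0, -1, 30, 0, 0, 0, 0],
    [0, 0, 30, 0, 0, 0, 0],
    [0, 0, 8, 0, 0, 0, 0],
    [0, 0, 4, 0, 0, 0, 0],
    [0, 0, 3, 0, 0, 0, 0],
    [0, 0, 2, 0, 0, 0, 0],
    [0, 0, 2, 0, 0, 0, 0],
    [0, 0, 1, 0, 0, 0, 0],
    [0, 0, 0, 0, 0, 0, 0],
    [0, 0, 0, 0, 0, 0, 0]
  ]
}}

```text
time: 10.8
tool_pos: [0.4812, 0.1279, 0.1342]
ee_rot: [-0.001, 3.14, 0.001]
force: [-2.0, 3.3, 6.7]
gripper_width: 0.004
finger_force: 3.3
```

>>> {"method": "apply_moves", "body": {
  "steps": [
    [0, 0, 1, 0, 0, 0, 0],
    [0, 0, 0.5, 0, 0, 0, 0],
    [0, 0, 0, 0, 0, 0, 0],
    [0, 0, 0, 0, 0, 0, 0]
  ]
}}

```text
time: 11.2
tool_pos: [0.4813, 0.1279, 0.134]
ee_rot: [-0.001, 3.139, 0.001]
force: [-4.8, 2.4, 16.9]
gripper_width: 0.008
finger_force: 8.6
```

Hard stop reached (17 N at tip height 109 mm), so the key is fully down. Release and retreat straight up.

>>> {"method": "apply_moves", "body": {
  "steps": [
    [0, 0, -5, 0, 0, 0, 0],
    [0, 0, -20, 0, 0, 0, 0],
    [0, 0, -40, 0, 0, 0, 0],
    [0, 0, -40, 0, 0, 0, 0],
    [0, 0, -40, 0, 0, 0, 0],
    [0, 0, 0, 0, 0, 0, 0],
    [0, 0, 0, 0, 0, 0, 0],
    [0, 0, 0, 0, 0, 0, 0]
  ]
}}

```text
time: 12.0
tool_pos: [0.48, 0.1272, 0.2754]
ee_rot: [0.001, -3.14, 0.001]
force: [-1.1, 0.7, -0.5]
gripper_width: 0.008
finger_force: 0.0
```

```bash
python3 - <<'E'
import cv2,numpy as np
from cell import eyes
a=eyes.read_camera("scene")[:,:,::-1];w=eyes.read_camera("wrist")[:,:,::-1]
cv2.imwrite("pics/r4.png",np.hstack([cv2.resize(a[120:390,150:510],(400,300)),cv2.resize(w,(400,300))]))
E
```

```text
(no output)
```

View pics/r4.png

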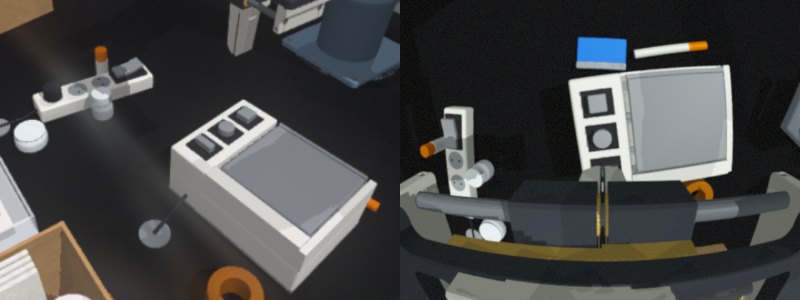

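The cover is shut, the rocker is on, the round key is back up at (225,128), nothing else has moved, and the arm is clear.

```bash
python3 -c "
from cell import order
print(order.sign_off())"
```

```text
the job is handed in; nothing more can be done
None
```

I switched the rocker on, shut the cover, then pressed the round key fully down and released it. Nothing else on the table looked moved in the last pictures, and I handed the job in at about 12 s; no verdict came back.

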